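# Sweep the stray nuts into the parts tray

## Robot

A 6-joint arm with a two-finger parallel gripper is mounted at the origin on a cart in front of the work surface, level with it; the furniture and walls round the work are solid. World frame = base frame: x ahead of the robot, y to its left, z up, the work surface at z = 0. Lengths are in m, angles in degrees, forces in N, time in s.
With the tool pointing down it reaches from about 0.3 to 0.95 m from the base axis. Payload 3.1 kg.
Tool frame: the origin (TCP) lies at the very end of the fingers, on their centre line; the grasp point (between the pads) lies robot.pinch_z behind it (robot.pinch_z is the distance from the TCP to the grasp point, in m); x points along the fingers, z is the direction in which the jaws open and shut, and the axes are right-handed (so a half turn about x gives the same grasp; the last joint's range is limited). The gripper opens to 85 mm and grips with 20 to 120 N. Pads are 22 mm wide; open, the fingers measure 114 mm over their backs; the gripper's body (76 mm by 85 mm) begins 54 mm behind the grasp point. The pads swing forward as they close: fully open they stand 13 mm farther back than shut.
Start: joints at [-69.483, 17.653, 93.61, -0, 68.738, -3.994], TCP at [0.259, -0.569, 0.231] pointing down, gripper open.
Joint ranges: [-175.34, 175.34], [-45.06, 112.39], [2.9, 150.54], [-68.45, 248.45], [3.09, 151.38], [-168.51, 168.51]. Speed limits (degrees/s): [159.86, 159.86, 180, 180, 180, 180].

## Interface

Orientations are given as a 3x3 rotation matrix whose columns are the frame's x, y, z axes.
In Python, from station import telemetry, cams, robot gives the robot as it stands.
- The arm moves only by the tool drive_tool, never from a script. Its argument "plan" is a list of rows, each an object with "claw": the opening, from -1 (shut) to 1 (fully open); "translation": the shift along the world's x, y, z in cm, a list of three; "dr": the turn, a rotation vector about the world's x, y, z in rad, a list of three. In form: [{"claw": claw, "translation": [x, y, z], "dr": [wx, wy, wz]}, ...]. A call has 1 to 8 rows; each row shifts and turns the commanded pose from where the row before left it; what a row does not reach is not made up. A row lasts 1/10 s, in which the tool goes at most 50 mm and 8.59 degrees, less where a joint would pass 70% of its speed; a pose out of reach is approached as far as the arm can. A call with a gripper value outside its range is refused whole. The fingers move at their own pace and stop on an object; the grip force is fixed at half the most. Time passes only in rows, so rows that do not move let the fingers close. It gives the time, the measured TCP pose, the force and the opening at its end, in the units of the state.
- telemetry.state(): the state, without advancing time (a new reading comes with each control period).
- cams.capture(name): name is "scene" or "top" or "wrist"; returns the picture (400x640x3 uint8, blue, green, red); there is no depth.
- cams.camera_model(name): a dict with "mtx" (3x3 intrinsics, pixels), "rvec" (rotation vector, rad) and "tvec" (3), from world to camera coordinates, as OpenCV has them. Camera axes: x right, y down, z forward; pixel columns grow to the right and rows downward; lengths in m; the calibration is good to about 2 mm. A picture is of the moment at which its call begins: read the wrist's pose just before it. camera_model takes no time and is no camera call; for the wrist camera it gives the pose at the moment of the call.
- robot.hand_in(): hands the job in, once; it reports no verdict.
The state is a dict: "time": time; "qpos": joint angles; "qd": joint speeds; "effort": joint torques, N m; "ee_pos": TCP position; "ee_rot": TCP orientation; "ft_force": force on the tool from outside, world axes, zero at the start; "wrist_torque": the same for the moment, N m; "gripper_width": opening from 0.0 (shut) to 1.0 (fully open).
Only numpy, scipy, OpenCV 4.12 (cv2) and the standard library are available. Lean on these libraries where they do the work, as an engineer would, in place of code of your own. Each camera call takes 0.05 s, during which the arm holds its last target. There are 200 camera calls.

## Task

Clear the bench by sweeping the three loose hex nuts along the bench top with the fingertips into the low metal tray, through its open side and over the sloping lip, until each lies wholly on the tray's flat floor. Only push them along: do not grip, squeeze, pick up or carry any nut, and leave the small wooden block and the tape measure beside them where they are. Finish clear of everything.

Things in the scene. Friction and masses are not known exactly. Their poses are not given: they have to be found in the camera images.
- nut_1_center (a point): hexagonal steel nut lying flat, 36 mm across flats (41.6 mm across corners), 19 mm high, with a 24 mm hole, about 0.11 kg; loose. This point is its centre, half-way up (9.5 mm above what it lies on); z is the nut's axis. All three nuts are alike
- nut_2_center (a point): hexagonal steel nut lying flat, 36 mm across flats (41.6 mm across corners), 19 mm high, with a 24 mm hole, about 0.11 kg; loose. This point is its centre, half-way up (9.5 mm above what it lies on); z is the nut's axis. All three nuts are alike
- nut_3_center (a point): hexagonal steel nut lying flat, 36 mm across flats (41.6 mm across corners), 19 mm high, with a 24 mm hole, about 0.11 kg; loose. This point is its centre, half-way up (9.5 mm above what it lies on); z is the nut's axis. All three nuts are alike
- tray: low bare-metal tray fixed to the bench. Origin: centre of its underside, at bench height. Inside 240 mm wide (x) and 150 mm deep (y). No wall at y = -75 mm: there a lip slopes up from the bench to the 3 mm thick floor (y -75 to -50 mm). Other three sides: walls 3 mm thick, rim 29 mm above the bench. +y points from the open side to the back wall. Ears under 5 mm high stand out 17 mm from the side walls
- block_center (a point): brown wooden block, 50 x 60 x 40 mm high, loose, a bystander among the nuts; this point is its centre, 20 mm up
- tape_center (a point): yellow and black tape measure lying on its side, 62 x 85 x 37 mm high, loose, a bystander among the nuts; this point is about its centre, 18 mm up

How it is judged (in metres and radians):
At the end, for the whole second after the job is handed in: Each nut is at rest in the tray, its centre at least 40 mm in from the front edge of the lip (tray y above -35 mm) and between the walls, lying no higher than 30 mm; block and tape measure within 20 mm of where they stood (y of nut_1_center in the frame of tray between -0.035 and 0.075 m and x of nut_1_center in the frame of tray between -0.12 and 0.12 m and height (world z) of each of nut_1_center, nut_2_center, nut_3_center below 0.03 m and linear speed of each of nut_1, nut_2, nut_3 below 0.02 m/s and y of nut_2_center in the frame of tray between -0.035 and 0.075 m and x of nut_2_center in the frame of tray between -0.12 and 0.12 m and y of nut_3_center in the frame of tray between -0.035 and 0.075 m and x of nut_3_center in the frame of tray between -0.12 and 0.12 m and distance of each of block_center, tape_center from where it was at the start of the episode below 0.02 m); the robot touches nothing.
It fails at once if a nut is gripped or pressed hard as it stands (the fingers' contact forces on it add up to over 30 N while it is still) ((contact force between the fingers and nut_1 above 30 N and linear speed of nut_1 below 0.01 m/s) or (contact force between the fingers and nut_2 above 30 N and linear speed of nut_2 below 0.01 m/s) or (contact force between the fingers and nut_3 above 30 N and linear speed of nut_3 below 0.01 m/s)).
It fails at once if a nut is lifted (its centre more than 35 mm above the bench) (height (world z) of any of nut_1_center, nut_2_center, nut_3_center above 0.035 m).
It fails at once if the wooden block or the tape measure is pushed away (more than 20 mm) (distance of any of block_center, tape_center from where it was at the start of the episode above 0.02 m).
It also fails if it takes over 67 s, if anything falls off the work surface, if the arm or the gripper's body presses on something with over 40 N, if the wrist force passes 120 N, or if a joint passes its speed limit or range.

## Working session

There is one attempt and no reset: what is moved stays moved. The work goes in short steps, Python scripts to look and compute and a tool call to move; the robot and the scene stay as the last step left them, time stands still between calls to the robot, and variables do not carry over. Pictures are saved under pics/ and viewed, about 8 in all and at most 12, crops included, and the job is handed in when it is done.

Besides the shell and the picture viewer there is one more tool, called after ">>>" as name(argument=value, ...), one argument or row to a line, values as JSON. drive_tool: Moves the arm, as the interface text tells. Its arguments: {"type":"object","properties":{"plan":{"type":"array"}},"required":["plan"]}

```bash
mkdir -p pics; ls; python3 - <<'E'
from station import telemetry,cams,robot
import cv2
s=telemetry.state();print({k:s[k] for k in('time','ee_pos','ee_rot','gripper_width','ft_force')},robot.pinch_z)
for n in('top','scene'):
    cv2.imwrite(f'pics/{n}0.png',cams.capture(n));print(n,cams.camera_model(n))
E
```

```text
pics
{'time': 0.0, 'ee_pos': array([ 0.2589631 , -0.56792226,  0.23003394]), 'ee_rot': array([[-8.08502565e-04,  9.09887076e-01,  4.14855223e-01],
       [ 2.14402218e-03,  4.14855982e-01, -9.09884563e-01],
       [-9.99997375e-01,  1.53814797e-04, -2.28623020e-03]]), 'gripper_width': 0.9980614963301356, 'ft_force': array([0.30478716, 0.03355663, 0.32356726])} 0.0187
top {'mtx': array([[455.25367831,   0.        , 320.94242031],
       [  0.        , 455.25367831, 205.65534936],
       [  0.        ,   0.        ,   1.        ]]), 'rvec': array([ 2.19074577, -2.16747765,  0.07807328]), 'tvec': array([-0.01792675,  0.57926995,  0.99894795])}
scene {'mtx': array([[398.75708971,   0.        , 318.62332294],
       [  0.        , 398.75708971, 195.65490294],
       [  0.        ,   0.        ,   1.        ]]), 'rvec': array([ 0.65368099, -2.61745246,  1.18675764]), 'tvec': array([0.4840148 , 0.24618697, 0.66555605])}
```

View pics/top0.png

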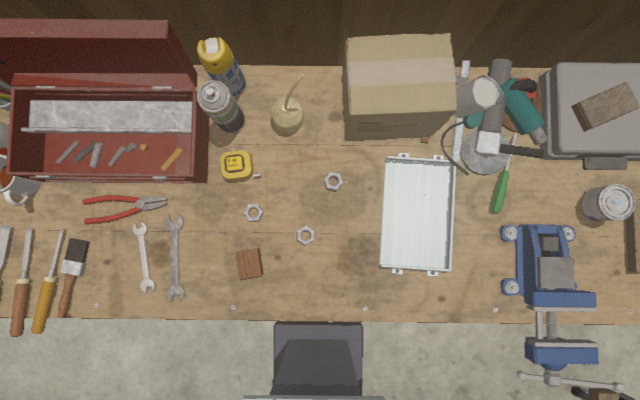

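View pics/scene0.png

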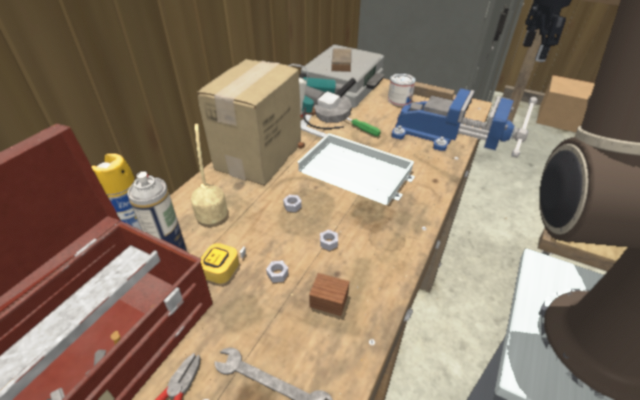

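Top view: the nuts are at about (333,181), (253,212) and (305,235). The tray spans (384,158)–(455,270) with its open side to the left. The block is at (249,264) and the tape at (236,165).

```bash
cat > h.py <<'E'
import numpy as np,cv2
from station import telemetry,cams,robot
def w(n,px,z):
    m=cams.camera_model(n);R=cv2.Rodrigues(m['rvec'])[0];t=np.ravel(m['tvec'])
    out=[]
    for (u,v) in px:
        d=R.T@np.linalg.inv(m['mtx'])@[u,v,1];c=-R.T@t
        out.append((c+d*(z-c[2])/d[2]).round(4))
    return np.array(out)
E
python3 - <<'E'
from h import *
print('nuts',w('top',[(333,181),(253,212),(305,235)],.015))
print('block,tape',w('top',[(249,264),(236,165)],.037))
print('traycorners',w('top',[(386,158),(455,158),(450,271),(381,266)],.02))
i=cv2.imread('pics/top0.png')[140:290,215:475]
cv2.imwrite('pics/crop.png',cv2.resize(i,None,fx=3,fy=3,interpolation=cv2.INTER_CUBIC))
E
```

```text
nuts [[ 0.6364 -0.0384  0.015 ]
 [ 0.564   0.1416  0.015 ]
 [ 0.5134  0.0234  0.015 ]]
block,tape [[0.4484 0.1444 0.037 ]
 [0.6672 0.1785 0.037 ]]
traycorners [[ 0.6894 -0.1579  0.02  ]
 [ 0.691  -0.314   0.02  ]
 [ 0.4371 -0.2999  0.02  ]
 [ 0.4464 -0.1468  0.02  ]]
```

View pics/crop.png

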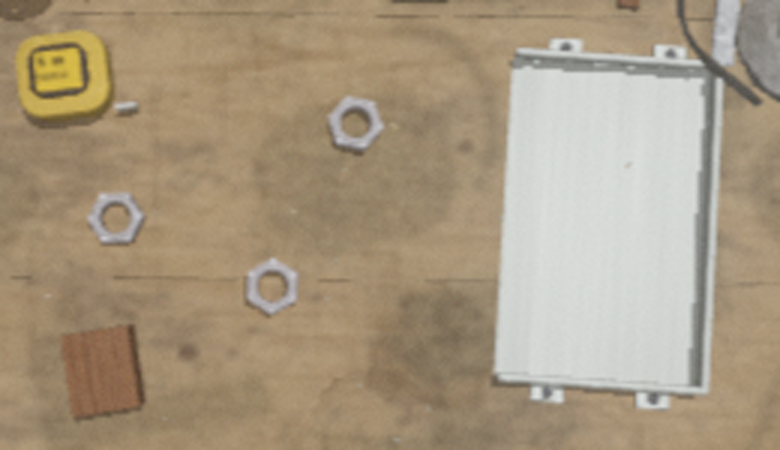

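Nut positions (x, y) are (0.636,-0.038), (0.564,0.142) and (0.513,0.023). The tray's front edge is at y≈-0.15 and it opens toward +y. I'll push along -y with the jaws set across x and partly open, so the two fingertips make a stable pusher. Order: nut 1, nut 3, then nut 2.

>>> drive_tool(
  plan=[
    {"claw": -0.5, "translation": [2.3, 3.9, 0], "dr": [0, 0, 0.143]},
    {"claw": -0.5, "translation": [2.3, 3.9, 0], "dr": [0, 0, 0.143]},
    {"claw": -0.5, "translation": [2.3, 3.9, 0], "dr": [0, 0, 0.143]},
    {"claw": -0.5, "translation": [2.3, 3.9, 0], "dr": [0, 0, 0.143]},
    {"claw": -0.5, "translation": [2.3, 3.9, 0], "dr": [0, 0, 0.143]},
    {"claw": -0.5, "translation": [2.3, 3.9, 0], "dr": [0, 0, 0.143]},
    {"claw": -0.5, "translation": [2.3, 3.9, 0], "dr": [0, 0, 0.143]},
    {"claw": -0.5, "translation": [2.3, 3.9, 0], "dr": [0, 0, 0.143]},
  ],
)

```text
time: 0.9
ee_pos: [0.4436, -0.2548, 0.231]
ee_rot: [[-0.0, -0.007, 1.0], [0.0, 1.0, 0.007], [-1.0, 0.0, -0.0]]
ft_force: [1.0, -0.6, 0.0]
gripper_width: 0.245
```

>>> drive_tool(
  plan=[
    {"claw": -0.5, "translation": [2.4, 3.4, -1.6], "dr": [0, 0, 0]},
    {"claw": -0.5, "translation": [2.4, 3.4, -1.6], "dr": [0, 0, 0]},
    {"claw": -0.5, "translation": [2.4, 3.4, -1.6], "dr": [0, 0, 0]},
    {"claw": -0.5, "translation": [2.4, 3.4, -1.6], "dr": [0, 0, 0]},
    {"claw": -0.5, "translation": [2.4, 3.4, -1.6], "dr": [0, 0, 0]},
    {"claw": -0.5, "translation": [2.4, 3.4, -1.6], "dr": [0, 0, 0]},
    {"claw": -0.5, "translation": [2.4, 3.4, -1.6], "dr": [0, 0, 0]},
    {"claw": -0.5, "translation": [2.4, 3.2, -1.6], "dr": [0, 0, 0]},
  ],
)

```text
time: 1.7
ee_pos: [0.6355, 0.0151, 0.102]
ee_rot: [[-0.001, -0.001, 1.0], [0.0, 1.0, 0.001], [-1.0, 0.0, -0.001]]
ft_force: [0.9, -1.0, 0.3]
gripper_width: 0.249
```

```bash
python3 - <<'E'
from h import *
cv2.imwrite('pics/wr1.png',cams.capture('wrist'))
i=cams.capture('top')[140:290,215:475]
cv2.imwrite('pics/t1.png',cv2.resize(i,None,fx=3,fy=3))
E
```

```text
(no output)
```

View pics/wr1.png

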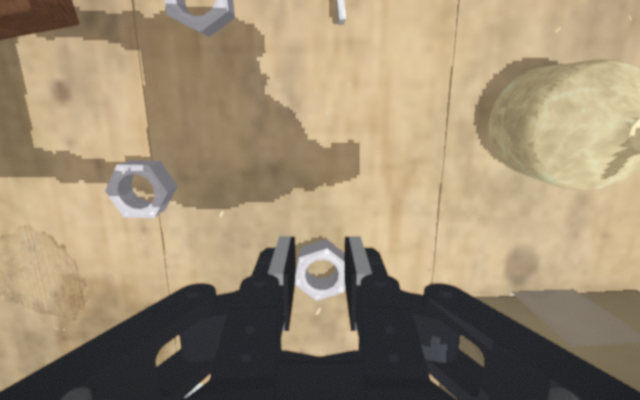

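The wrist view shows nut 1 at (320,271), nut 3 at (140,188) and nut 2 partly in view at (201,8). The fingers are at the bottom centre.

```bash
python3 - <<'E'
from h import *
print(w('wrist',[(321,272),(141,190)],.015))
E
```

```text
[[ 0.637  -0.0347  0.015 ]
 [ 0.5158  0.0251  0.015 ]]
```

>>> drive_tool(
  plan=[
    {"claw": -0.5, "translation": [0.1, 0, -3.0], "dr": [0, 0, 0]},
    {"claw": -0.5, "translation": [0, 0, -3.0], "dr": [0, 0, 0]},
    {"claw": -0.5, "translation": [0, 0, -2.4], "dr": [0, 0, 0]},
    {"claw": -0.5, "translation": [0, 0, -1.0], "dr": [0, 0, 0]},
    {"claw": -0.5, "translation": [0, -0.4, 0], "dr": [0, 0, 0]},
    {"claw": -0.5, "translation": [0, -0.4, 0], "dr": [0, 0, 0]},
    {"claw": -0.5, "translation": [0, -0.5, 0], "dr": [0, 0, 0]},
    {"claw": -0.5, "translation": [0, -0.5, 0], "dr": [0, 0, 0]},
  ],
)

```text
time: 2.6
ee_pos: [0.6377, -0.0055, 0.0111]
ee_rot: [[0.003, -0.001, 1.0], [-0.0, 1.0, 0.001], [-1.0, -0.0, 0.003]]
ft_force: [-0.0, -0.5, -0.6]
gripper_width: 0.251
```

>>> drive_tool(
  plan=[
    {"claw": -0.5, "translation": [0, -0.5, 0], "dr": [0, 0, 0]},
    {"claw": -0.5, "translation": [0, -0.7, 0], "dr": [0, 0, 0]},
    {"claw": -0.5, "translation": [0, -1, 0], "dr": [0, 0, 0]},
    {"claw": -0.5, "translation": [0, -1.2, 0], "dr": [0, 0, 0]},
    {"claw": -0.5, "translation": [0, -1.2, 0], "dr": [0, 0, 0]},
    {"claw": -0.5, "translation": [0, -1.2, 0], "dr": [0, 0, 0]},
    {"claw": -0.5, "translation": [0, -1.2, 0], "dr": [0, 0, 0]},
    {"claw": -0.5, "translation": [0, -1.2, 0], "dr": [0, 0, 0]},
  ],
)

```text
time: 3.4
ee_pos: [0.6362, -0.0879, 0.0092]
ee_rot: [[-0.0, -0.001, 1.0], [0.0, 1.0, 0.001], [-1.0, 0.0, -0.0]]
ft_force: [-0.3, 1.2, 0.7]
gripper_width: 0.252
```

>>> drive_tool(
  plan=[
    {"claw": -0.5, "translation": [0, -1.3, -0.2], "dr": [0, 0, 0]},
    {"claw": -0.5, "translation": [0, -1.3, 0], "dr": [0, 0, 0]},
    {"claw": -0.5, "translation": [0, -1.3, 0], "dr": [0, 0, 0]},
    {"claw": -0.5, "translation": [0, -1.3, 0], "dr": [0, 0, 0]},
    {"claw": -0.5, "translation": [0, -1.3, 0], "dr": [0, 0, 0]},
    {"claw": -0.5, "translation": [0, -1.3, 0], "dr": [0, 0, 0]},
    {"claw": -0.5, "translation": [0, -1.3, 0], "dr": [0, 0, 0]},
    {"claw": -0.5, "translation": [0, -1.3, 0], "dr": [0, 0, 0]},
  ],
)

```text
time: 4.2
ee_pos: [0.6362, -0.1919, 0.0072]
ee_rot: [[-0.0, -0.001, 1.0], [-0.0, 1.0, 0.001], [-1.0, -0.0, -0.0]]
ft_force: [-0.9, 1.5, 0.8]
gripper_width: 0.255
```

```bash
python3 - <<'E'
from h import *
cv2.imwrite('pics/wr2.png',cams.capture('wrist'))
print(telemetry.state()['ee_pos'])
E
```

```text
[ 0.63644571 -0.19424249  0.00741526]
```

View pics/wr2.png

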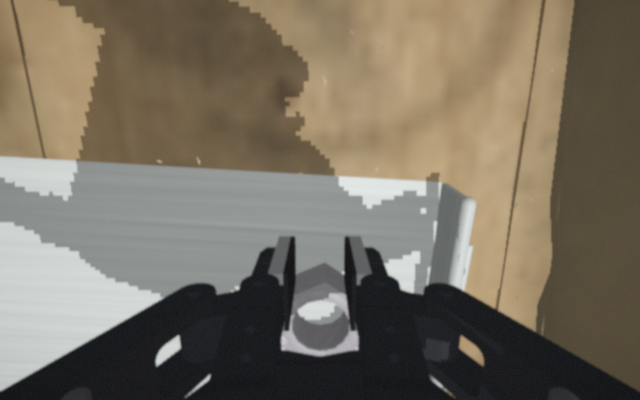

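```bash
python3 - <<'E'
from h import *
print(w('wrist',[(320,318),(320,352),(320,264)],.021))
print(w('wrist',[(0,157),(436,182)],.0))
E
```

```text
[[ 0.6373 -0.2163  0.021 ]
 [ 0.6373 -0.2333  0.021 ]
 [ 0.6373 -0.1913  0.021 ]]
[[ 0.4995 -0.1512  0.    ]
 [ 0.6882 -0.1623  0.    ]]
```

>>> drive_tool(
  plan=[
    {"claw": -0.5, "translation": [0, -0.6, 0], "dr": [0, 0, 0]},
    {"claw": -0.5, "translation": [0, -0.2, 0], "dr": [0, 0, 0]},
    {"claw": -0.5, "translation": [0, 1, 0], "dr": [0, 0, 0]},
    {"claw": -0.5, "translation": [0, 2, 0], "dr": [0, 0, 0]},
    {"claw": -0.5, "translation": [0, 2, 3], "dr": [0, 0, 0]},
    {"claw": -0.5, "translation": [-2, 3, 3], "dr": [0, 0, 0]},
    {"claw": -0.5, "translation": [-2.5, 4, 0], "dr": [0, 0, 0]},
    {"claw": -0.5, "translation": [-2.5, 4, 0], "dr": [0, 0, 0]},
  ],
)

```text
time: 5.05
ee_pos: [0.5663, -0.0358, 0.0688]
ee_rot: [[0.003, -0.002, 1.0], [0.0, 1.0, 0.002], [-1.0, 0.0, 0.003]]
ft_force: [-0.4, 1.1, -0.0]
gripper_width: 0.248
```

>>> drive_tool(
  plan=[
    {"claw": -0.5, "translation": [-2.5, 4, 0], "dr": [0, 0, 0]},
    {"claw": -0.5, "translation": [-2.5, 4, 0], "dr": [0, 0, 0]},
    {"claw": -0.5, "translation": [0, 3.5, 0], "dr": [0, 0, 0]},
    {"claw": -0.5, "translation": [0, 0, 0], "dr": [0, 0, 0]},
  ],
)

```text
time: 5.45
ee_pos: [0.5141, 0.0815, 0.0673]
ee_rot: [[-0.001, -0.007, 1.0], [0.001, 1.0, 0.007], [-1.0, 0.001, -0.001]]
ft_force: [-0.1, 0.4, 0.7]
gripper_width: 0.245
```

>>> drive_tool(
  plan=[
    {"claw": -0.5, "translation": [0, 0, -3], "dr": [0, 0, 0]},
    {"claw": -0.5, "translation": [0, 0, -2.5], "dr": [0, 0, 0]},
    {"claw": -0.5, "translation": [0, -0.5, -0.5], "dr": [0, 0, 0]},
    {"claw": -0.5, "translation": [0, -1, 0], "dr": [0, 0, 0]},
    {"claw": -0.5, "translation": [0, -0.5, 0], "dr": [0, 0, 0]},
    {"claw": -0.5, "translation": [0, -0.5, 0], "dr": [0, 0, 0]},
    {"claw": -0.5, "translation": [0, -0.5, 0], "dr": [0, 0, 0]},
    {"claw": -0.5, "translation": [0, -0.5, 0], "dr": [0, 0, 0]},
  ],
)

```text
time: 6.25
ee_pos: [0.517, 0.0408, 0.0081]
ee_rot: [[0.002, -0.0, 1.0], [0.0, 1.0, 0.0], [-1.0, 0.0, 0.002]]
ft_force: [-0.4, 1.2, -0.1]
gripper_width: 0.252
```

>>> drive_tool(
  plan=[
    {"claw": -0.5, "translation": [0, -0.6, 0], "dr": [0, 0, 0]},
    {"claw": -0.5, "translation": [0, -0.8, 0], "dr": [0, 0, 0]},
    {"claw": -0.5, "translation": [0, -1.1, 0], "dr": [0, 0, 0]},
    {"claw": -0.5, "translation": [0, -1.3, 0], "dr": [0, 0, 0]},
    {"claw": -0.5, "translation": [0, -1.3, 0], "dr": [0, 0, 0]},
    {"claw": -0.5, "translation": [0, -1.3, 0], "dr": [0, 0, 0]},
    {"claw": -0.5, "translation": [0, -1.3, 0], "dr": [0, 0, 0]},
    {"claw": -0.5, "translation": [0, -1.3, 0], "dr": [0, 0, 0]},
  ],
)

```text
time: 7.05
ee_pos: [0.5162, -0.05, 0.0072]
ee_rot: [[-0.0, -0.001, 1.0], [0.0, 1.0, 0.001], [-1.0, 0.0, -0.0]]
ft_force: [0.4, 0.5, 0.7]
gripper_width: 0.251
```

>>> drive_tool(
  plan=[
    {"claw": -0.5, "translation": [0, -1.3, 0], "dr": [0, 0, 0]},
    {"claw": -0.5, "translation": [0, -1.3, 0], "dr": [0, 0, 0]},
    {"claw": -0.5, "translation": [0, -1.3, 0], "dr": [0, 0, 0]},
    {"claw": -0.5, "translation": [0, -1.3, 0], "dr": [0, 0, 0]},
    {"claw": -0.5, "translation": [0, -1.3, 0], "dr": [0, 0, 0]},
    {"claw": -0.5, "translation": [0, -1.3, 0], "dr": [0, 0, 0]},
    {"claw": -0.5, "translation": [0, -1.3, 0], "dr": [0, 0, 0]},
    {"claw": -0.5, "translation": [0, -1.3, 0], "dr": [0, 0, 0]},
  ],
)

```text
time: 7.85
ee_pos: [0.5162, -0.1537, 0.0072]
ee_rot: [[-0.0, -0.001, 1.0], [-0.0, 1.0, 0.001], [-1.0, -0.0, -0.0]]
ft_force: [0.9, 0.6, 0.8]
gripper_width: 0.247
```

>>> drive_tool(
  plan=[
    {"claw": -0.5, "translation": [0, -1.3, 0], "dr": [0, 0, 0]},
    {"claw": -0.5, "translation": [0, -1.3, 0], "dr": [0, 0, 0]},
    {"claw": -0.5, "translation": [0, -1.3, 0], "dr": [0, 0, 0]},
    {"claw": -0.5, "translation": [0, -0.7, 0], "dr": [0, 0, 0]},
    {"claw": -0.5, "translation": [0, -0.2, 0], "dr": [0, 0, 0]},
  ],
)

```text
time: 8.35
ee_pos: [0.5163, -0.2018, 0.0072]
ee_rot: [[0.0, 0.0, 1.0], [-0.0, 1.0, -0.0], [-1.0, -0.0, 0.0]]
ft_force: [1.3, 1.0, -0.4]
gripper_width: 0.252
```

```bash
python3 - <<'E'
from h import *
cv2.imwrite('pics/wr3.png',cams.capture('wrist'))
print(telemetry.state()['ee_pos'],w('wrist',[(320,264),(320,318),(320,352)],.021))
E
```

```text
[ 0.51634767 -0.20152493  0.00728   ] [[ 0.5171 -0.1985  0.021 ]
 [ 0.5171 -0.2235  0.021 ]
 [ 0.5171 -0.2404  0.021 ]]
```

View pics/wr3.png

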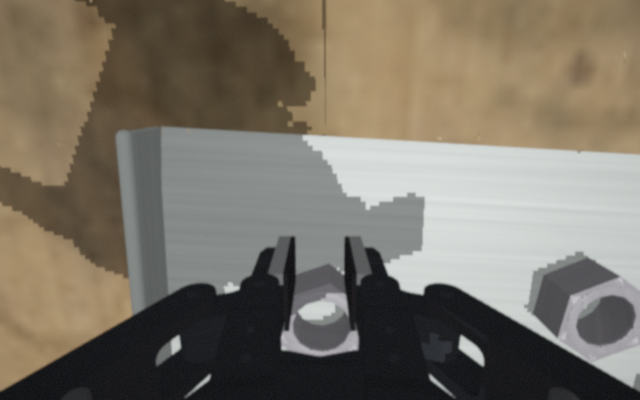

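The wrist view shows nut 3 on the floor between the fingertips at (320,320), with nut 1 also on the floor at (600,315). Next I back off and go for nut 2.

>>> drive_tool(
  plan=[
    {"claw": -0.5, "translation": [0, 1, 0], "dr": [0, 0, 0]},
    {"claw": -0.5, "translation": [0, 2, 0], "dr": [0, 0, 0]},
    {"claw": -0.5, "translation": [0, 2, 3], "dr": [0, 0, 0]},
    {"claw": -0.5, "translation": [1, 3, 3], "dr": [0, 0, 0]},
    {"claw": -0.5, "translation": [1, 4.5, 0], "dr": [0, 0, 0]},
    {"claw": -0.5, "translation": [1, 4.5, 0], "dr": [0, 0, 0]},
    {"claw": -0.5, "translation": [1, 4.5, 0], "dr": [0, 0, 0]},
    {"claw": -0.5, "translation": [1, 4.5, 0], "dr": [0, 0, 0]},
  ],
)

```text
time: 9.2
ee_pos: [0.5657, 0.0623, 0.0674]
ee_rot: [[-0.0, -0.002, 1.0], [0.0, 1.0, 0.002], [-1.0, 0.0, -0.0]]
ft_force: [0.3, -1.2, 0.8]
gripper_width: 0.246
```

>>> drive_tool(
  plan=[
    {"claw": -0.5, "translation": [0, 4.5, 0], "dr": [0, 0, 0]},
    {"claw": -0.5, "translation": [0, 4.5, 0], "dr": [0, 0, 0]},
    {"claw": -0.5, "translation": [0, 4.5, 0], "dr": [0, 0, 0]},
    {"claw": -0.5, "translation": [0, 1, 0], "dr": [0, 0, 0]},
    {"claw": -0.5, "translation": [0, 0, 0], "dr": [0, 0, 0]},
  ],
)

```text
time: 9.7
ee_pos: [0.5652, 0.2069, 0.0671]
ee_rot: [[-0.0, -0.006, 1.0], [-0.0, 1.0, 0.006], [-1.0, -0.0, -0.0]]
ft_force: [0.1, -0.1, -1.0]
gripper_width: 0.252
```

```bash
python3 - <<'E'
from h import *
cv2.imwrite('pics/wr4.png',cams.capture('wrist'))
print(telemetry.state()['ee_pos'])
# expected pixel of nut 2
m=cams.camera_model('wrist')
print(cv2.projectPoints(np.array([[.565,.142,.019]]),m['rvec'],m['tvec'],m['mtx'],None)[0])
E
```

```text
[0.56522248 0.20519058 0.0669793 ]
[[[317.95115002 315.91133637]]]
```

View pics/wr4.png

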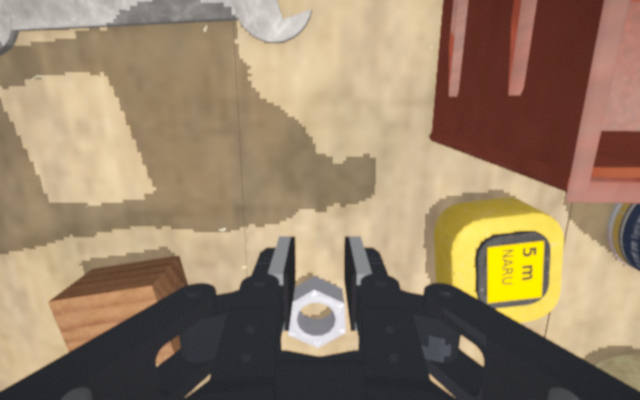

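Nut 2 is at (317,317), as predicted. The block at (120,300) and the tape at (500,260) are clear on either side.

>>> drive_tool(
  plan=[
    {"claw": -0.5, "translation": [0, 0, -3], "dr": [0, 0, 0]},
    {"claw": -0.5, "translation": [0, 0, -2.5], "dr": [0, 0, 0]},
    {"claw": -0.5, "translation": [0, -0.5, -0.5], "dr": [0, 0, 0]},
    {"claw": -0.5, "translation": [0, -1, 0], "dr": [0, 0, 0]},
    {"claw": -0.5, "translation": [0, -0.7, 0], "dr": [0, 0, 0]},
    {"claw": -0.5, "translation": [0, -0.5, 0], "dr": [0, 0, 0]},
    {"claw": -0.5, "translation": [0, -0.5, 0], "dr": [0, 0, 0]},
    {"claw": -0.5, "translation": [0, -0.5, 0], "dr": [0, 0, 0]},
  ],
)

```text
time: 10.55
ee_pos: [0.5671, 0.1669, 0.0083]
ee_rot: [[0.002, -0.001, 1.0], [0.001, 1.0, 0.001], [-1.0, 0.001, 0.002]]
ft_force: [-0.3, 0.9, 0.6]
gripper_width: 0.249
```

>>> drive_tool(
  plan=[
    {"claw": -0.5, "translation": [0, -0.5, 0], "dr": [0, 0, 0]},
    {"claw": -0.5, "translation": [0, -0.6, 0], "dr": [0, 0, 0]},
    {"claw": -0.5, "translation": [0, -0.8, 0], "dr": [0, 0, 0]},
    {"claw": -0.5, "translation": [0, -1.1, 0], "dr": [0, 0, 0]},
    {"claw": -0.5, "translation": [0, -1.3, 0], "dr": [0, 0, 0]},
    {"claw": -0.5, "translation": [0, -1.3, 0], "dr": [0, 0, 0]},
    {"claw": -0.5, "translation": [0, -1.3, 0], "dr": [0, 0, 0]},
    {"claw": -0.5, "translation": [0, -1.3, 0], "dr": [0, 0, 0]},
  ],
)

```text
time: 11.35
ee_pos: [0.5662, 0.0839, 0.0072]
ee_rot: [[-0.0, -0.001, 1.0], [-0.0, 1.0, 0.001], [-1.0, -0.0, -0.0]]
ft_force: [-0.1, 0.5, 0.5]
gripper_width: 0.251
```

>>> drive_tool(
  plan=[
    {"claw": -0.5, "translation": [0.1, -1.3, 0], "dr": [0, 0, 0]},
    {"claw": -0.5, "translation": [0.1, -1.3, 0], "dr": [0, 0, 0]},
    {"claw": -0.5, "translation": [0.1, -1.3, 0], "dr": [0, 0, 0]},
    {"claw": -0.5, "translation": [0.1, -1.3, 0], "dr": [0, 0, 0]},
    {"claw": -0.5, "translation": [0.1, -1.3, 0], "dr": [0, 0, 0]},
    {"claw": -0.5, "translation": [0.1, -1.3, 0], "dr": [0, 0, 0]},
    {"claw": -0.5, "translation": [0.1, -1.3, 0], "dr": [0, 0, 0]},
    {"claw": -0.5, "translation": [0.1, -1.3, 0], "dr": [0, 0, 0]},
  ],
)

```text
time: 12.15
ee_pos: [0.5743, -0.0198, 0.0072]
ee_rot: [[-0.0, -0.001, 1.0], [-0.0, 1.0, 0.001], [-1.0, -0.0, -0.0]]
ft_force: [-1.1, -0.1, -0.2]
gripper_width: 0.249
```

>>> drive_tool(
  plan=[
    {"claw": -0.5, "translation": [0.1, -1.3, 0], "dr": [0, 0, 0]},
    {"claw": -0.5, "translation": [0, -1.3, 0], "dr": [0, 0, 0]},
    {"claw": -0.5, "translation": [0, -1.3, 0], "dr": [0, 0, 0]},
    {"claw": -0.5, "translation": [0, -1.3, 0], "dr": [0, 0, 0]},
    {"claw": -0.5, "translation": [0, -1.3, 0], "dr": [0, 0, 0]},
    {"claw": -0.5, "translation": [0, -1.3, 0], "dr": [0, 0, 0]},
    {"claw": -0.5, "translation": [0, -1.3, 0], "dr": [0, 0, 0]},
    {"claw": -0.5, "translation": [0, -1.3, 0], "dr": [0, 0, 0]},
  ],
)

```text
time: 12.95
ee_pos: [0.5753, -0.1237, 0.0073]
ee_rot: [[0.0, -0.001, 1.0], [0.0, 1.0, 0.001], [-1.0, 0.0, 0.0]]
ft_force: [-0.5, 0.3, -0.5]
gripper_width: 0.252
```

Remaining to y≈-0.20: 7.8 cm.

>>> drive_tool(
  plan=[
    {"claw": -0.5, "translation": [0, -1.3, 0], "dr": [0, 0, 0]},
    {"claw": -0.5, "translation": [0, -1.3, 0], "dr": [0, 0, 0]},
    {"claw": -0.5, "translation": [0, -1.3, 0], "dr": [0, 0, 0]},
    {"claw": -0.5, "translation": [0, -1.3, 0], "dr": [0, 0, 0]},
    {"claw": -0.5, "translation": [0, -1.3, 0], "dr": [0, 0, 0]},
    {"claw": -0.5, "translation": [0, -0.8, 0], "dr": [0, 0, 0]},
    {"claw": -0.5, "translation": [0, -0.3, 0], "dr": [0, 0, 0]},
    {"claw": -0.5, "translation": [0, 1, 0], "dr": [0, 0, 0]},
  ],
)

```text
time: 13.75
ee_pos: [0.5756, -0.1899, 0.0074]
ee_rot: [[0.001, 0.001, 1.0], [-0.001, 1.0, -0.001], [-1.0, -0.001, 0.001]]
ft_force: [0.9, -0.3, -0.7]
gripper_width: 0.251
```

>>> drive_tool(
  plan=[
    {"claw": -0.5, "translation": [0, 2, 0], "dr": [0, 0, 0]},
    {"claw": -0.5, "translation": [0, 3, 3], "dr": [0, 0, 0]},
    {"claw": -0.5, "translation": [0, 4, 3], "dr": [0, 0, 0]},
    {"claw": -0.5, "translation": [-1, 3, 4], "dr": [0, 0, 0]},
    {"claw": -0.5, "translation": [-2, 2, 4], "dr": [0, 0, 0]},
    {"claw": -0.5, "translation": [-2, 2, 4], "dr": [0, 0, 0]},
    {"claw": -0.5, "translation": [-2, 2, 2], "dr": [0, 0, 0]},
    {"claw": -0.5, "translation": [0, 0, 0], "dr": [0, 0, 0]},
  ],
)

```text
time: 14.55
ee_pos: [0.5052, -0.0064, 0.21]
ee_rot: [[0.005, -0.005, 1.0], [0.001, 1.0, 0.005], [-1.0, 0.001, 0.005]]
ft_force: [0.2, 0.4, -1.5]
gripper_width: 0.248
```

```bash
python3 - <<'E'
from h import *
i=cams.capture('top');cv2.imwrite('pics/topf.png',i)
cv2.imwrite('pics/cropf.png',cv2.resize(i[140:290,215:475],None,fx=3,fy=3,interpolation=cv2.INTER_CUBIC))
print(telemetry.state()['ee_pos'])
E
```

```text
[ 0.50546493 -0.00750773  0.20821983]
```

View pics/cropf.png

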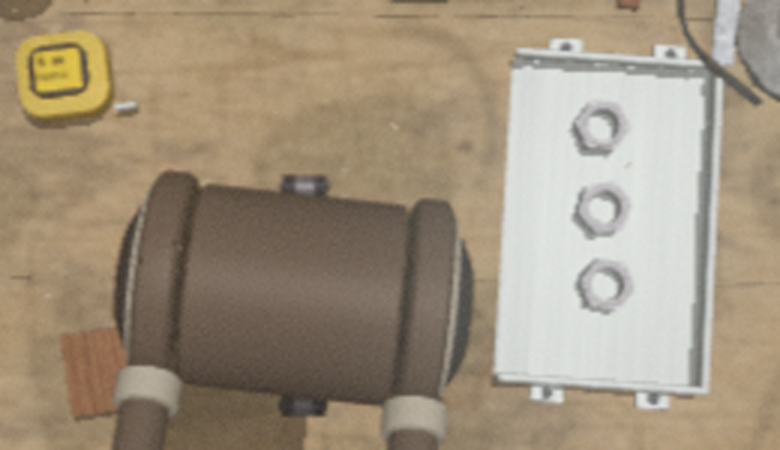

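All three nuts sit mid-tray, at crop (602,128), (602,210) and (605,286). The tape and the visible edges of the block look unmoved, and the arm is clear.

```bash
python3 - <<'E'
from h import *
c=[(602,128),(602,210),(605,286)]
print(w('top',[(215+u/3,140+v/3) for u,v in c],.018), w('top',[(215+510/3,140+65/3),(215+497/3,140+370/3)],.005))
robot.hand_in()
E
```

```text
[[ 0.6341 -0.2252  0.018 ]
 [ 0.5722 -0.2248  0.018 ]
 [ 0.5154 -0.2268  0.018 ]] [[ 0.6837 -0.1577  0.005 ]
 [ 0.4516 -0.1479  0.005 ]]
the job is handed in; nothing more can be done
```

I pushed all three nuts along the bench and over the lip into the tray, one at a time, using the two part-open fingertips as a pusher. I did not grip or lift any of them. I then drew the arm clear and handed the job in after about 15 s of robot time.

- **Nuts:** the last top-camera check puts the nut centres at y ≈ -0.225 to -0.227 m. That is about 70 mm in from the lip's front edge (40 mm is needed), and all are well between the side walls.
- **Bystanders:** the tape measure appears at the same pixels as at the start. The arm partly hid the block in that picture, but its visible edges had not moved.
- **Forces:** the wrist force stayed under about 2 N at every reading, all of them taken at the ends of moves.

No check failed or disagreed.

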